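Free the folding block and click it into its catch

ROBOT

A 7-joint arm with a two-finger parallel gripper is mounted at the origin on the work surface. World frame = base frame: x ahead of the robot, y to its left, z up, the work surface at z = 0. Lengths are in mm, angles in rad, forces in N, time in s.
With the tool pointing down it reaches from about 400 to 875 mm from the base axis. Payload 4.4 kg.
Tool frame: the origin (TCP) lies midway between the tips of the shut fingers; the grasp point (between the pads) lies 19 mm behind it (ctrl.grip_point_offset is the distance from the TCP to the grasp point, in mm); z points along the fingers, x is the direction in which the jaws open and shut, and the axes are right-handed (so a half turn about z gives the same grasp; the last joint's range is limited). The gripper opens to 85 mm and grips with 20 to 120 N. Pads are 22 mm wide; open, the fingers measure 114 mm over their backs; the gripper's body (76 mm by 85 mm) begins 54 mm behind the grasp point. The pads swing forward as they close: fully open they stand 13 mm farther back than shut.
Start: joints at [1.061, 0.628, 0.038, 1.517, -0.027, 0.996, -0.02], TCP at [279.122, -587.034, 231.313] pointing down, gripper open.
Joint ranges: [-3.06, 3.06], [-0.37, 2.12], [-1.25, 1.32], [0.18, 2.47], [-1.1, 4.24], [0.23, 1.98], [-2.94, 2.94]. Speed limits (rad/s): [2.57, 2.57, 3.14, 3.14, 3.14, 3.14, 3.14].

INTERFACE

Orientations are given as [roll, pitch, yaw] about the fixed x, y, z axes, in that order (R = Rz(yaw) Ry(pitch) Rx(roll)).
In Python, from cell import ctrl, viewer gives the robot as it stands.
- The arm moves only by the tool apply_moves, never from a script. Its argument "series" is a list that holds one entry, the list of rows, each a list of 6 numbers: the shift along the tool's x, y, z normalised to -1 to 1, where 1 is 50 mm, then the turn, a rotation vector about the tool's x, y, z normalised to -1 to 1, where 1 is 6 degrees. In form: [[[tx, ty, tz, rx, ry, rz], ...]]. A call has exactly 5 rows; each row shifts and turns the commanded pose from where the row before left it, along the tool's axes as they then stand; what a row does not reach is not made up. A row lasts 1/8 s, in which the tool goes at most 62.5 mm and 10.7 degrees, less where a joint would pass 70% of its speed; a pose out of reach is approached as far as the arm can. A call with a number of a shift or a turn outside -1 to 1 is refused whole. A call with a gripper value outside its range is refused whole. "claw" is the gripper command: -1 is shut, 1 is fully open, values between are in proportion, set as the call begins (left out, the last holds). The fingers move at their own pace and stop on an object; the grip force is fixed at half the most. Time passes only in rows, so rows that do not move let the fingers close, or fill a call up. It gives the time, the measured TCP pose, the force and the opening at its end, in the units of the state.
- ctrl.read_state(): the state, without advancing time (a new reading comes with each control period).
- viewer.get_image(name): name is "scene" or "top" or "wrist"; returns the picture (384x512x3 uint8, blue, green, red); there is no depth.
- viewer.camera_info(name): a dict with "K" (3x3 intrinsics, pixels), "R" (3x3) and "t" (3): a world point X has camera coordinates R X + t. Camera axes: x right, y down, z forward; pixel columns grow to the right and rows downward; lengths in mm; the calibration is good to about 2 mm. The wrist camera is an equidistant fisheye: a pixel r from the principal point sees the ray r / f radians off the axis. A picture is of the moment at which its call begins: read the wrist's pose just before it. camera_info takes no time and is no camera call; for the wrist camera it gives the pose at the moment of the call.
- ctrl.finish_job(): hands the job in, once; it reports no verdict.
Trained networks look in the newest picture that a camera, given by its name, has taken for a name from the list of things; names that differ only in an ending like _2 or _b are one class to them, and where a whole thing is asked for, a point or a joint stands for the part that bears it (a point fixed in the world has none). Each returns a list of dicts, best first, with "score" (0 to 1); they miss things now and then, are a little off and sometimes report something else, mostly with a low value. They report only what shows in the picture. A call takes as long as a camera call. They do not tell look-alikes from the thing itself.
- viewer.find_in(camera, label): "location" ([column, row] as shares, 0 to 1, of the picture: columns of its width, rows of its height, amid what is visible of it).
The state is a dict: "clock": time; "qpos": joint angles; "qd": joint speeds; "tau": joint torques, N m; "eef_pos": TCP position; "tool_rot": TCP orientation; "force": force on the tool from outside, world axes, zero at the start; "torque": the same for the moment, N m; "width": finger opening in mm.
Only numpy, scipy, OpenCV 4.12 (cv2) and the standard library are available. Lean on these libraries where they do the work, as an engineer would, in place of code of your own. Each camera call takes 0.05 s, during which the arm holds its last target. There are 200 camera calls.

TASK

On the plywood folding jig, swing the hinged hold-down bar up until it stands nearly upright, and leave it standing up. Then slide the freed plywood block along its channel, out from beneath the bar and without lifting it off the jig, until it clicks fully home between the two sprung balls at the channel's closed end. Let go, and leave the mug, the tape measure and the plain slab beside the jig where they are.

Things in the scene. Friction and masses are not known exactly. Their poses are not given: they have to be found in the camera images.
- jig: Folding jig, fixed: plywood board 200 (x) x 420 (y) x 15 mm, yawed up to 0.35 rad. Origin on its underside, mid-channel; board y -215..205. x points across the channel, away from the robot; y along it to its closed end; z up. Two rails form the channel: inner faces x = +-40, outer +-50, top 33 mm above the table, from the open -y end (y = -203) to the end stop.
- catch (a point): Midway between the two sprung steel balls (jig x 0, y 140, 30 mm above the table). Each ball, radius 8 mm, stands 6 mm into the channel from a dark steel housing outside the rail (x 52..82 either side, 34 mm along y, top 45 mm above the table). The end stop closing the channel has its face 32.5 mm beyond this point, top 45 mm above the table. Axes as the jig's.
- bar (a joint): Angle of the hold-down bar, rad: 0 = flat across the channel in the block's groove, grows as its near end rises, 1.57 = upright, stop at 1.75. Stiff hinge: the bar stays where it is left. Lifting takes about 4 N at bar_grip. Starts flat or up to 0.05 raised.
- bar_grip (a point): Point on the bar's centre line 170 mm from the hinge, near its free end on the robot's side: pinch the bar here across its width from above. Plain aluminium, 26 mm wide (along jig y), 14 mm thick, 207 mm from hinge to tip; the tip is a cylinder 24 mm in diameter centred 195 mm from the hinge. Flat, it is 52 mm above the table at jig x -85, y -70, only the 15 mm board below. Turns with the bar.
- bar_hinge (a point): Centre of the bar's hinge, 52 mm above the table on the far side of the channel (jig x 85, y -70 mm). The axis is the jig's y. Two steel cheeks beside it reach 65 mm above the table.
- block: Plywood block 76 (x) x 120 (y) x 40 mm, about 0.35 kg, axes as the jig's, in the channel with 2 mm play each side. Origin: centre of underside, 15 mm above the table. A groove 36 mm wide, 12 deep between two brown top pads holds the flat bar. Flat rear end at y -60, to push; leading corners rounded. Side notches (18 mm long, 8 deep) at y +30 take the balls. Starts under the bar, jig y about -70.
- seat (a point): Where the block's origin lies when home: jig x 0, y 110, on the channel floor 15 mm above the table; axes as the jig's. The block slides with a few N; the balls resist with about 10 N from 30 mm before home, then click into the notches (about 2 mm play). The end stop is 2.5 mm beyond the block's leading end when home.
- mug: White mug, 76 mm in diameter, 85 mm high, behind the jig; origin under its centre. Leave alone.
- tape: Black tape measure 65 x 40 x 65 mm, behind the jig; origin under its centre. Leave alone.
- spare_block: Plain plywood slab 75 x 110 x 30 mm, without groove or notches, beyond the jig's left end; origin under its centre. Leave alone.
Things that resemble listed ones, but are neither listed nor needed, are in the scene too. What is shaped like the block but turquoise or yellow is not meant.

How it is judged (in metres and radians):
On the way, in this order (a step that is already met when the one before it is completed fails the run):
1. the bar stands up, more than 1.2 rad from flat, with the block still beneath where it lay (value of joint bar above 1.2 rad and y of block in the frame of jig below -0.03 m), for 0.2 s.
2. the block has slid out from beneath the bar, which still stands up (value of joint bar above 1.2 rad and y of block in the frame of jig above 0.01 m).
3. the block is home between the sprung balls (y of block in the frame of seat between -0.005 and 0.005 m and x of block in the frame of seat between -0.005 and 0.005 m and z of block in the frame of seat below 0.004 m and angle between block's own z axis and vertical below 0.06 rad and angle between the y axis of block and the y axis of jig, either way round below 0.08 rad), for 0.3 s.
At the end, for the whole second after the job is handed in: The block lies flat in the channel with its origin within 5 mm of the seat along and across the channel, its notches on the sprung balls, at rest; the bar still stands up, more than 1.2 rad from flat, at rest (all of step 3 and value of joint bar above 1.2 rad and linear speed of block below 0.02 m/s and velocity of joint bar below 0.1 rad/s); the robot touches nothing.
It fails at once if the block is lifted more than 15 mm off the channel's floor (z of block in the frame of jig above 0.03 m).
It fails at once if the mug, the tape measure or the plain slab is moved by more than 30 mm (distance of any of mug, tape, spare_block from where it was at the start of the episode above 0.03 m).
It also fails if it takes over 51 s, if anything falls off the work surface, if the arm or the gripper's body presses on something with over 40 N, if the wrist force passes 120 N, or if a joint passes its speed limit or range.

## Working session

There is one attempt and no reset: what is moved stays moved. The work goes in short steps, Python scripts to look and compute and a tool call to move; the robot and the scene stay as the last step left them, time stands still between calls to the robot, and variables do not carry over. Pictures are saved under pics/ and viewed, about 8 in all and at most 12, crops included, and the job is handed in when it is done.

Besides the shell and the picture viewer there is one more tool, called after "Call:" as name([rows], argument=value, ...), one row to a line, values as JSON. apply_moves: Moves the arm, as the interface text tells. Scaled input: -1 to 1 covers 50 mm each way for a shift and 6 degrees each way for a turn. Its arguments: {"type":"object","properties":{"series":{"type":"array","items":{"type":"array","items":{"type":"array","items":{"type":"number"}}}},"claw":{"type":"number"}},"required":["series"]}

```bash
ls; mkdir -p pics
python3 - <<'E'
from cell import ctrl, viewer
import cv2,numpy as np
s=ctrl.read_state();print(s)
for n in("scene","top"):
    im=viewer.get_image(n);cv2.imwrite(f"pics/{n}0.png",im)
    c=viewer.camera_info(n);print(n,c)
    for l in("jig","bar","bar_grip","bar_hinge","block","catch","mug","tape","spare_block"):
        print(l,[(np.round(np.array(d["location"])*[512,384],1).tolist(),round(d["score"],2)) for d in viewer.find_in(n,l)[:3]])
a=cv2.imread("pics/scene0.png");b=cv2.imread("pics/top0.png")
cv2.imwrite("pics/s0.png",cv2.resize(a,(800,600)));cv2.imwrite("pics/t0.png",cv2.resize(b,(800,600)))
E
```

```text
pics
{'clock': 0.0, 'qpos': array([ 1.06122434,  0.62927173,  0.038433  ,  1.51837692, -0.02700043,
        0.9962577 , -0.02000166]), 'qd': array([ 0.00119679, -0.00082222,  0.00043028,  0.00159285,  0.00043618,
       -0.00018078, -0.00060353]), 'tau': array([-1.16331736e-03, -5.63414598e+01,  1.22581411e+00, -1.93450963e+01,
        1.10399147e-02,  1.02963770e-02,  9.73337166e-06]), 'eef_pos': array([ 278.84720219, -586.47564543,  230.43425641]), 'tool_rot': array([ 3.14157851e+00,  1.79604332e-03, -1.12701921e+00]), 'force': array([ 0.48796106, -0.29905168, -0.25523692]), 'torque': array([ 0.03485584, -0.07766191, -0.00342603]), 'width': 85.34861704994779}
scene {'K': array([[376.24003484,   0.        , 247.92776854],
       [  0.        , 376.24003484, 195.59489529],
       [  0.        ,   0.        ,   1.        ]]), 'R': array([[-8.65553439e-01,  5.00816369e-01,  4.57102104e-04],
       [ 3.87681340e-01,  6.70601109e-01, -6.32453422e-01],
       [-3.17049560e-01, -5.47245024e-01, -7.74598257e-01]]), 't': array([ 455.02025792, -186.95314889, 1037.93519225])}
jig [([237.6, 222
[... 417 characters left out ...]
1, 316.7], 0.84)]
top {'K': array([[443.94215711,   0.        , 251.67869029],
       [  0.        , 443.94215711, 189.96302245],
       [  0.        ,   0.        ,   1.        ]]), 'R': array([[ 0.02401682, -0.99955519, -0.01768109],
       [-0.99848841, -0.02310907, -0.0498684 ],
       [ 0.04943763,  0.01885204, -0.99859928]]), 't': array([  16.54985338,  519.22054511, 1110.87061215])}
jig [([265.2, 172.6], 0.79)]
bar [([296.5, 177.1], 0.96)]
bar_grip [([292.4, 177.4], 0.61)]
bar_hinge [([263.7, 172.0], 0.92)]
block [([337.8, 283.1], 0.98), ([303.4, 176.1], 0.59)]
catch [([264.4, 170.6], 0.69)]
mug [([248.2, 102.7], 0.55)]
tape [([330.9, 123.7], 0.96)]
spare_block [([153.3, 158.0], 0.7)]
```

View pics/s0.png

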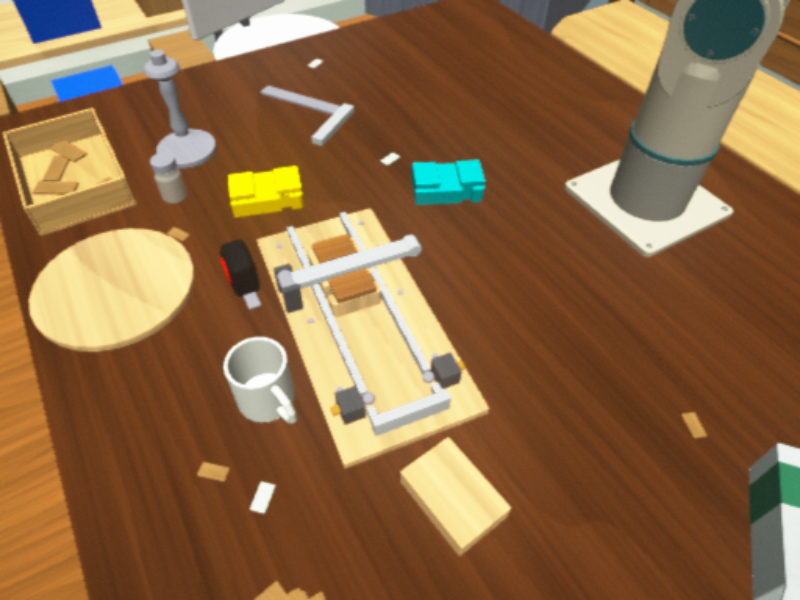

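View pics/t0.png

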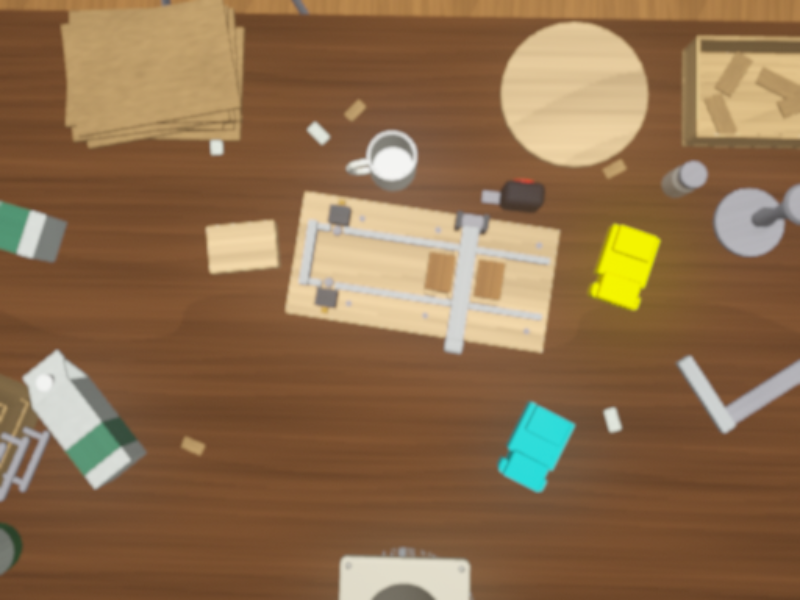

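The top view shows the jig board corners at (305,192), (560,230), (543,352) and (286,313), with the bar tip at (455,350). The scene view shows the same corners at (345,466), (258,238), (373,210) and (488,408), with the tip at (415,245). The turquoise and yellow blocks are decoys. I'll fit the jig pose from both views.

```bash
cat > h.py <<'E'
import numpy as np
from scipy.optimize import least_squares
from scipy.spatial.transform import Rotation as Ro
from cell import ctrl, viewer
def proj(n,X):
    c=viewer.camera_info(n);p=np.atleast_2d(X)@c["R"].T+c["t"];q=p@c["K"].T
    return q[:,:2]/q[:,2:]
def tri(obs): # {cam:(u,v)} 512 px
    r=least_squares(lambda X:np.concatenate([(proj(n,X)[0]-np.array(u)) for n,u in obs.items()]),[600,0,30]);return r.x,np.abs(r.fun).max()
E
python3 - <<'E'
from h import *
C=np.array([[100,205,15],[100,-215,15],[-100,-215,15],[-100,205,15]],float)
t=np.array([(305,192),(560,230),(543,352),(286,313)])*.64
s=np.array([(345,466),(258,238),(373,210),(488,408)])*.64
def W(p,J):
    a=p[2];R=np.array([[np.cos(a),-np.sin(a),0],[np.sin(a),np.cos(a),0],[0,0,1]]);return J@R.T+[p[0],p[1],p[3]]
f=lambda p:np.concatenate([(proj("top",W(p,C))-t).ravel(),(proj("scene",W(p,C))-s).ravel()])
r=least_squares(f,[650,0,0,0]);p=r.x;print(p,np.round(r.fun.reshape(-1,2),1))
inv=lambda X:W([0,0,-p[2],0],np.atleast_2d(np.array(X)-[p[0],p[1],p[3]]))
for nm,o in {"tip":{"top":(455,350),"scene":(415,244)},"housA":{"top":(340,215),"scene":(349,402)},"housB":{"top":(326,298),"scene":(447,368)},"padF":{"top":(440,272),"scene":(353,287)},"padR":{"top":(489,280),"scene":(335,248)},"slab":{"top":(242,247),"scene":(455,490)},"mug":{"top":(392,155),"scene":(257,365)}}.items():
    X,e=tri({k:np.array(v)*.64 for k,v in o.items()});print(nm,X.round(),inv(X).round(),round(e,1))
for J in ([-85,-70,52],[85,-70,52],[0,140,30],[0,110,15]): print(J,W(p,np.array([J],float)).round(1))
E
```

```text
[ 5.61985512e+02 -1.31539473e+01 -1.32300508e-01 -6.86744854e+00] [[ 0.5 -0. ]
 [-0.2  0.5]
 [-0.8  0.3]
 [-0.1 -0.6]
 [-0.2 -1.2]
 [-0.3  1.3]
 [-1.1 -0.8]
 [ 0.9  0.4]]
tip [436. -70.  47.] [[-117.  -73.   53.]] 0.0
housA [648. 116.  32.] [[ 68. 140.  39.]] 0.4
housB [513. 136.  33.] [[-68. 141.  40.]] 0.0
padF [558. -44.  42.] [[  0. -32.  49.]] 0.1
padR [ 547. -121.   49.] [[  -1. -109.   56.]] 0.1
slab [594. 275.  22.] [[ -6. 290.  29.]] 0.2
mug [734.  35.  76.] [[164.  71.  83.]] 0.5
[-85, -70, 52] [[468.5 -71.3  45.1]]
[85, -70, 52] [[637.  -93.8  45.1]]
[0, 140, 30] [[580.5 125.6  23.1]]
[0, 110, 15] [[576.5  95.9   8.1]]
```

Call:
apply_moves([
  [[0,0,0,0,0,1],[0,0,0,0,0,1],[0,0,0,0,0,1],[0,0,0,0,0,1],[0,0,0,0,0,1]],
], claw=1)

```text
clock: 1.62
eef_pos: [279.2, -587.0, 231.3]
tool_rot: [-3.141, 0.0, -1.654]
force: [-0.2, 0.1, 0.7]
width: 85.4
```

```bash
cat >> h.py <<'E'
JX,JY,JA=562.,-13.,-.132
def j2w(J):
    return Ro.from_euler('z',JA).apply(J)+[JX,JY,0]
def w2j(X): return Ro.from_euler('z',-JA).apply(np.array(X)-[JX,JY,0])
def to(Xw,yaw=JA-np.pi/2):
    s=ctrl.read_state();R=Ro.from_euler('xyz',s["tool_rot"]);d=R.inv().apply(np.array(Xw)-s["eef_pos"])
    T=Ro.from_euler('xyz',[np.pi,0,yaw]);rv=(R.inv()*T).as_rotvec()
    print("clk",round(s["clock"],2),"pos",s["eef_pos"].round(1),"jig",w2j(s["eef_pos"]).round(1),"rot",s["tool_rot"].round(3),"F",s["force"].round(1),"w",round(s["width"],1))
    print("rows: shift",(d/50).round(3),"turn",(np.degrees(rv)/6).round(3))
E
python3 -c "
from h import *
to(j2w([-85,-70,140]))"
```

```text
clk 1.62 pos [ 279.2 -587.   231.3] jig [-204.8 -606.2  231.3] rot [-3.141  0.    -1.654] F [-0.2  0.1  0.7] w 85.4
rows: shift [-10.595  -2.916   1.827] turn [-0.001  0.001  0.465]
```

Call:
apply_moves([
  [[-0.7,-0.195,0.12,0,0,0.03],[-0.7,-0.195,0.12,0,0,0.03],[-0.7,-0.195,0.12,0,0,0.03],[-0.7,-0.195,0.12,0,0,0.03],[-0.7,-0.195,0.12,0,0,0.03]],
])

```text
clock: 2.25
eef_pos: [343.3, -415.8, 201.3]
tool_rot: [-3.141, -0.0, -1.666]
force: [0.4, -0.1, -0.4]
width: 85.1
```

Call:
apply_moves([
  [[-0.7,-0.195,0.12,0,0,0.03],[-0.7,-0.195,0.12,0,0,0.03],[-0.7,-0.195,0.12,0,0,0.03],[-0.7,-0.195,0.12,0,0,0.03],[-0.7,-0.195,0.12,0,0,0.03]],
])

```text
clock: 2.88
eef_pos: [409.7, -246.7, 171.4]
tool_rot: [-3.141, -0.0, -1.682]
force: [0.4, 0.3, 0.0]
width: 85.3
```

Call:
apply_moves([
  [[-0.7,-0.195,0.12,0,0,0.03],[-0.7,-0.195,0.12,0,0,0.03],[-0.7,-0.195,0.12,0,0,0.03],[-0.7,-0.195,0.12,0,0,0.03],[0,0,0,0,0,0.03]],
])

```text
clock: 3.5
eef_pos: [465.1, -110.0, 147.0]
tool_rot: [-3.142, 0.001, -1.692]
force: [-0.1, -0.5, 0.9]
width: 85.4
```

Run:
```python
from h import *
import cv2
to(j2w([-85,-70,140]))
c=viewer.camera_info("wrist");im=viewer.get_image("wrist");print(c)
def pw(X):
    p=c["R"]@X+c["t"];r=np.hypot(*p[:2]);th=np.arctan2(r,p[2]);f=c["K"][0,0];return c["K"][:2,2]+f*th*p[:2]/r
big=cv2.resize(im,(800,600))
for J in ([-85,-70,59],[-110,-70,64],[100,-215,15],[-100,-215,15],[-100,205,15],[100,205,15],[0,-70,59],[60,-70,59],[-67,140,45],[67,140,45]):
    u=pw(j2w(np.array(J,float)));print(J,u.round());cv2.circle(big,tuple(int(v) for v in u*1.5625),4,(0,0,255),1)
cv2.imwrite("pics/w1.png",big)
```

```text
clk 3.5 pos [ 465.1 -110.   147. ] jig [ -83.3 -108.9  147. ] rot [-3.142e+00  1.000e-03 -1.692e+00] F [-0.1 -0.5  0.9] w 85.4
rows: shift [-0.779  0.025  0.141] turn [-0.     0.014  0.104]
{'K': array([[297.31863964,   0.        , 250.61299909],
       [  0.        , 297.31863964, 189.30693537],
       [  0.        ,   0.        ,   1.        ]]), 'R': array([[-1.22473056e-01, -9.92471839e-01,  8.43041189e-06],
       [-9.46649879e-01,  1.16821084e-01,  3.00344538e-01],
       [-2.98084480e-01,  3.67761329e-02, -9.53830781e-01]]), 't': array([-52.30467332, 439.80947305, 441.7868995 ])}
[-85, -70, 59] [203. 196.]
[-110, -70, 64] [204. 226.]
[100, -215, 15] [363.  -1.]
[-100, -215, 15] [355. 197.]
[-100, 205, 15] [  5. 193.]
[100, 205, 15] [-7. 36.]
[0, -70, 59] [201.  91.]
[60, -70, 59] [202.  16.]
[-67, 140, 45] [ 18. 173.]
[67, 140, 45] [10. 48.]
```

View pics/w1.png

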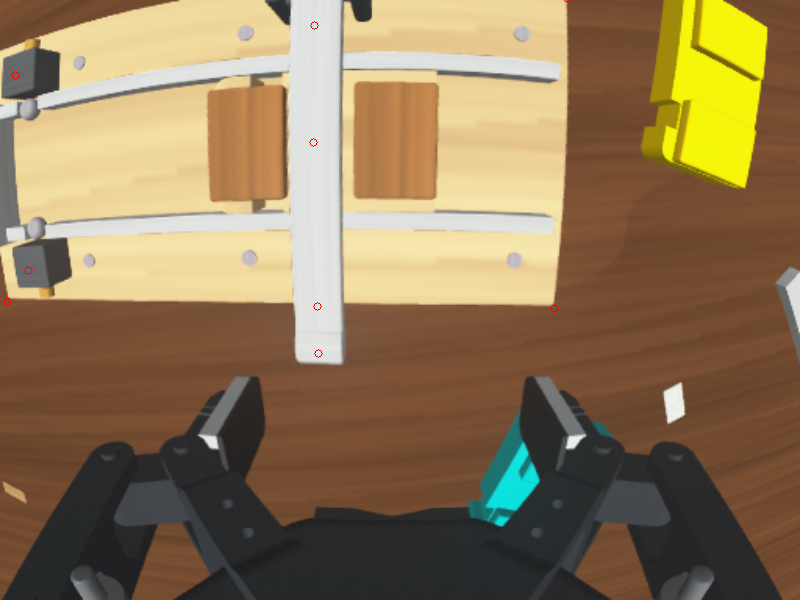

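The predicted points sit on the bar (grip at px (318,306)) and on the board corners to within a few pixels, so the fit holds. Now I'll go above the grip point and descend.

Call:
apply_moves([
  [[-0.4,0.02,0,0,0,0.1],[-0.38,0,0.14,0,0,0],[0,0,0.5,0,0,0],[0,0,0.5,0,0,0],[0,0,0.5,0,0,0]],
])

```text
clock: 4.18
eef_pos: [468.2, -76.1, 65.0]
tool_rot: [-3.14, -0.001, -1.71]
force: [0.2, 0.0, -0.5]
width: 85.4
```

```bash
python3 -c "
from h import *
print(ctrl.grip_point_offset)
to(j2w([-85,-70,35]))"
```

```text
18.700000000000003
clk 4.17 pos [468.2 -76.1  65. ] jig [-84.6 -74.9  65. ] rot [-3.14e+00 -1.00e-03 -1.71e+00] F [ 0.2  0.  -0.5] w 85.4
rows: shift [-0.099  0.009  0.6  ] turn [-0.011 -0.008 -0.072]
```

Call:
apply_moves([
  [[-0.1,0,0.3,0,0,-0.05],[0,0,0.3,0,0,0],[0,0,0,0,0,0],[0,0,0,0,0,0],[0,0,0,0,0,0]],
])

```text
clock: 4.8
eef_pos: [469.3, -69.6, 35.9]
tool_rot: [-3.14, -0.0, -1.703]
force: [0.5, -1.3, -0.5]
width: 85.6
```

Call:
apply_moves([
  [[0,0,0,0,0,0],[0,0,0,0,0,0],[0,0,0,0,0,0],[0,0,0,0,0,0],[0,0,0,0,0,0]],
], claw=-1)

```text
clock: 5.42
eef_pos: [468.7, -70.4, 35.4]
tool_rot: [-3.141, -0.001, -1.704]
force: [-0.4, -4.5, 1.4]
width: 24.9
```

```bash
python3 -c "
from h import *
to(j2w([-85,-70,35]))
import numpy as np
g=np.array([-85,-70,33.])
for a in np.arange(0.1,1.6,.1):
    P=85-170*np.cos(a),52+170*np.sin(a)-19; print(round(a,1),np.round(P,1))"
```

```text
clk 5.42 pos [468.7 -70.4  35.4] jig [-84.9 -69.2  35.4] rot [-3.141e+00 -1.000e-03 -1.704e+00] F [-0.4 -4.5  1.4] w 24.9
rows: shift [0.016 0.002 0.007] turn [-0.002 -0.01  -0.009]
0.1 [-84.2  50. ]
0.2 [-81.6  66.8]
0.3 [-77.4  83.2]
0.4 [-71.6  99.2]
0.5 [-64.2 114.5]
0.6 [-55.3 129. ]
0.7 [-45.  142.5]
0.8 [-33.4 155. ]
0.9 [-20.7 166.2]
1.0 [ -6.9 176.1]
1.1 [  7.9 184.5]
1.2 [ 23.4 191.4]
1.3 [ 39.5 196.8]
1.4 [ 56.1 200.5]
1.5 [ 73.  202.6]
```

Call:
apply_moves([
  [[0,-0.016,-0.34,0,0,0],[0,-0.052,-0.336,0,0,0],[0,-0.084,-0.328,0,0,0],[0,-0.116,-0.32,0,0,0],[0,-0.148,-0.306,0,0,0]],
])

```text
clock: 6.05
eef_pos: [490.1, -73.3, 116.7]
tool_rot: [-3.141, -0.002, -1.703]
force: [5.8, -5.2, -12.4]
width: 24.8
```

```bash
python3 -c "
from h import *
to(j2w([-64.2,-70,114.5]))"
```

```text
clk 6.05 pos [490.1 -73.3 116.7] jig [-63.4 -69.2 116.7] rot [-3.141e+00 -2.000e-03 -1.703e+00] F [  5.8  -5.2 -12.4] w 24.8
rows: shift [0.015 0.017 0.043] turn [-0.009 -0.015 -0.006]
```

Lifting is going well.

Call:
apply_moves([
  [[0,-0.178,-0.29,0,0,0],[0,-0.206,-0.27,0,0,0],[0,-0.232,-0.25,0,0,0],[0,-0.254,-0.224,0,0,0],[0,-0.276,-0.198,0,0,0]],
])

```text
clock: 6.68
eef_pos: [543.6, -80.3, 176.4]
tool_rot: [3.135, -0.002, -1.703]
force: [1.6, -4.0, -16.1]
width: 24.5
```

Call:
apply_moves([
  [[0,-0.296,-0.168,0,0,0],[0,-0.31,-0.138,0,0,0],[0,-0.322,-0.108,0,0,0],[0,-0.332,-0.074,0,0,0],[0,-0.338,-0.042,0,0,0]],
])

```text
clock: 7.3
eef_pos: [621.1, -90.6, 203.2]
tool_rot: [3.131, -0.001, -1.704]
force: [-6.6, -2.2, 0.0]
width: 25.3
```

Run:
```python
from h import *
import cv2
to(j2w([73,-70,202.6]))
cv2.imwrite("pics/s2.png",cv2.resize(viewer.get_image("scene")[60:300,80:400],(800,600)))
```

```text
clk 7.3 pos [621.1 -90.6 203.2] jig [ 68.8 -69.1 203.2] rot [ 3.131e+00 -1.000e-03 -1.704e+00] F [-6.6 -2.2  0. ] w 25.3
rows: shift [ 0.017 -0.085  0.011] turn [ 0.104 -0.008 -0.008]
```

View pics/s2.png

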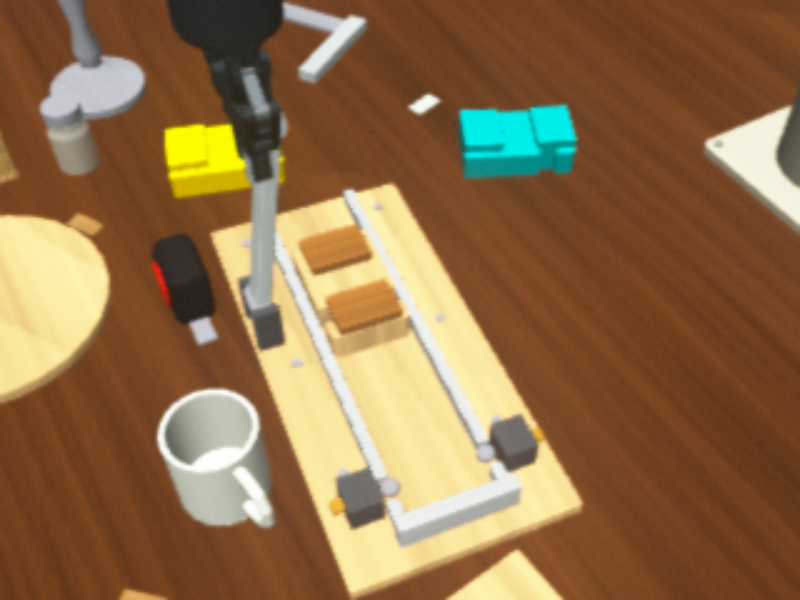

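The bar stands up at about 1.47 rad and the block is still in place at px (345,275). I'll release and back out toward the robot with the jaws straddling the bar.

Call:
apply_moves([
  [[0,0,0,0,0,0],[0,0,0,0,0,0],[0,0,0,0,0,0],[0,0,0,0,0,0],[0,0,0,0,0,0]],
], claw=1)

```text
clock: 7.98
eef_pos: [625.5, -90.2, 205.1]
tool_rot: [-3.141, 0.0, -1.703]
force: [0.1, 0.0, 0.4]
width: 85.5
```

Call:
apply_moves([
  [[0,0.3,-0.1,0,0,0],[0,0.4,0,0,0,0],[0,0.5,0,0,0,0],[0,0.5,0,0,0,0],[0,0,0,0,0,0]],
])

```text
clock: 8.6
eef_pos: [539.8, -78.9, 210.2]
tool_rot: [3.141, 0.0, -1.703]
force: [-0.6, -0.2, 0.0]
width: 85.4
```

Run:
```python
from h import *
import cv2
to(j2w([0,-170,150]))
cv2.imwrite("pics/s3.png",cv2.resize(viewer.get_image("scene")[60:300,80:400],(800,600)))
```

```text
clk 8.6 pos [539.8 -78.9 210.2] jig [-13.3 -68.2 210.2] rot [ 3.141  0.    -1.703] F [-0.6 -0.2  0. ] w 85.4
rows: shift [ 2.035 -0.268  1.203] turn [ 0.008  0.003 -0.004]
```

View pics/s3.png

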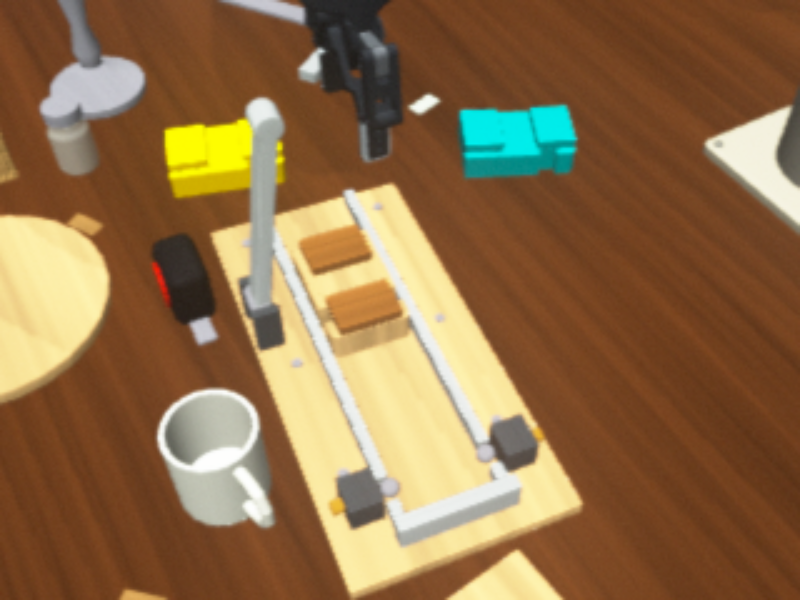

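The bar stands free, with its tip at px (262,110). Next I'll move behind the block with the fingers shut.

Call:
apply_moves([
  [[0.6,-0.07,0,0,0,0],[0.75,-0.1,0,0,0,0],[0.68,-0.1,0.3,0,0,0],[0,0,0.45,0,0,0],[0,0,0.45,0,0,0]],
], claw=-1)

```text
clock: 9.28
eef_pos: [542.7, -182.7, 149.3]
tool_rot: [-3.139, -0.0, -1.704]
force: [0.4, -0.2, -0.0]
width: 0.2
```

Run:
```python
from h import *
import cv2
to(j2w([0,-170,26]))
cv2.imwrite("pics/w4.png",viewer.get_image("wrist"))
```

```text
clk 9.28 pos [ 542.7 -182.7  149.3] jig [   3.2 -170.7  149.3] rot [-3.139 -0.    -1.704] F [ 0.4 -0.2 -0. ] w 0.2
rows: shift [-0.016  0.069  2.466] turn [-0.02  -0.004 -0.013]
```

View pics/w4.png

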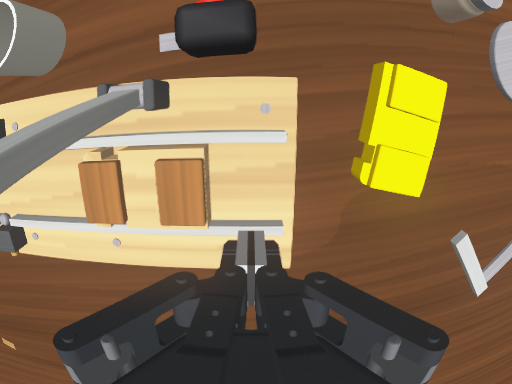

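The wrist camera sits about 76 mm to the bar side and would sweep into the upright bar. I'll turn the tool a quarter turn so the camera leads over the channel instead.

Call:
apply_moves([
  [[0,0,0,0,0,-1],[0,0,0,0,0,-1],[0,0,0,0,0,-1],[0,0,0,0,0,-1],[0,0,0,0,0,-1]],
])

```text
clock: 9.95
eef_pos: [542.6, -181.9, 150.4]
tool_rot: [-3.14, -0.001, -1.176]
force: [-0.3, 0.3, -0.5]
width: -0.0
```

Call:
apply_moves([
  [[0,0,0,0,0,-1],[0,0,0,0,0,-1],[0,0,0,0,0,-1],[0,0,0,0,0,-1],[0,0,0,0,0,-1]],
])

```text
clock: 10.58
eef_pos: [542.6, -182.0, 150.4]
tool_rot: [-3.141, -0.002, -0.653]
force: [-0.4, -0.2, -0.1]
width: -0.0
```

Call:
apply_moves([
  [[0,0,0,0,0,-1],[0,0,0,0,0,-1],[0,0,0,0,0,-1],[0,0,0,0,0,-1],[0,0,0,0,0,-1]],
])

```text
clock: 11.2
eef_pos: [542.5, -182.1, 150.4]
tool_rot: [3.141, -0.002, -0.129]
force: [0.6, -0.7, 0.5]
width: -0.4
```

```bash
python3 -c "
from h import *
to(j2w([0,-165,26]),JA)"
```

```text
clk 11.2 pos [ 542.5 -182.1  150.4] jig [   2.9 -170.1  150.4] rot [ 3.141e+00 -2.000e-03 -1.290e-01] F [ 0.6 -0.7  0.5] w -0.4
rows: shift [-0.062 -0.104  2.487] turn [ 0.004 -0.016  0.026]
```

Call:
apply_moves([
  [[-0.06,0,0.6,0,0,0.03],[0,0,0.6,0,0,0],[0,0,0.6,0,0,0],[0,0,0.5,0,0,0],[0,0,0.18,0,0,0]],
])

```text
clock: 11.82
eef_pos: [538.5, -181.3, 24.7]
tool_rot: [3.141, 0.001, -0.136]
force: [0.2, -0.5, 0.6]
width: -0.1
```

Call:
apply_moves([
  [[0,-0.2,0,0,0,0],[0,-0.2,0,0,0,0],[0,-0.2,0,0,0,0],[0,-0.2,0,0,0,0],[0,-0.2,0,0,0,0]],
])

```text
clock: 12.45
eef_pos: [545.3, -132.2, 26.6]
tool_rot: [3.14, -0.001, -0.136]
force: [-0.6, -4.3, 4.1]
width: -0.0
```

```bash
python3 -c "
from h import *
to(j2w([0,39,26]),JA)"
```

```text
clk 12.45 pos [ 545.3 -132.2   26.6] jig [  -0.8 -120.3   26.6] rot [ 3.14e+00 -1.00e-03 -1.36e-01] F [-0.6 -4.3  4.1] w -0.0
rows: shift [ 3.000e-03 -3.187e+00  8.000e-03] turn [ 0.014 -0.012 -0.041]
```

The fingers are in contact and pushing with about 4 N. Continuing.

Call:
apply_moves([
  [[0,-0.3,0,0,0,-0.03],[0,-0.3,0,0,0,0],[0,-0.3,0,0,0,0],[0,-0.3,0,0,0,0],[0,-0.3,0,0,0,0]],
])

```text
clock: 13.08
eef_pos: [554.8, -56.2, 25.9]
tool_rot: [3.141, 0.0, -0.132]
force: [-0.4, -2.9, 3.7]
width: -0.4
```

Call:
apply_moves([
  [[0,-0.24,0,0,0,0],[0,-0.24,0,0,0,0],[0,-0.24,0,0,0,0],[0,-0.2,0,0,0,0],[0,-0.16,0,0,0,0]],
])

```text
clock: 13.7
eef_pos: [562.1, -4.9, 25.9]
tool_rot: [3.139, -0.0, -0.132]
force: [1.0, -15.2, 3.4]
width: -0.0
```

Run:
```python
from h import *
import cv2
to(j2w([0,39,26]),JA)
cv2.imwrite("pics/s5.png",cv2.resize(viewer.get_image("scene")[60:300,80:400],(800,600)))
```

```text
clk 13.7 pos [562.1  -4.9  25.9] jig [-0.9  8.  25.9] rot [ 3.139 -0.    -0.132] F [  1.  -15.2   3.4] w -0.0
rows: shift [ 0.019 -0.62  -0.003] turn [ 0.022 -0.003 -0.005]
```

View pics/s5.png

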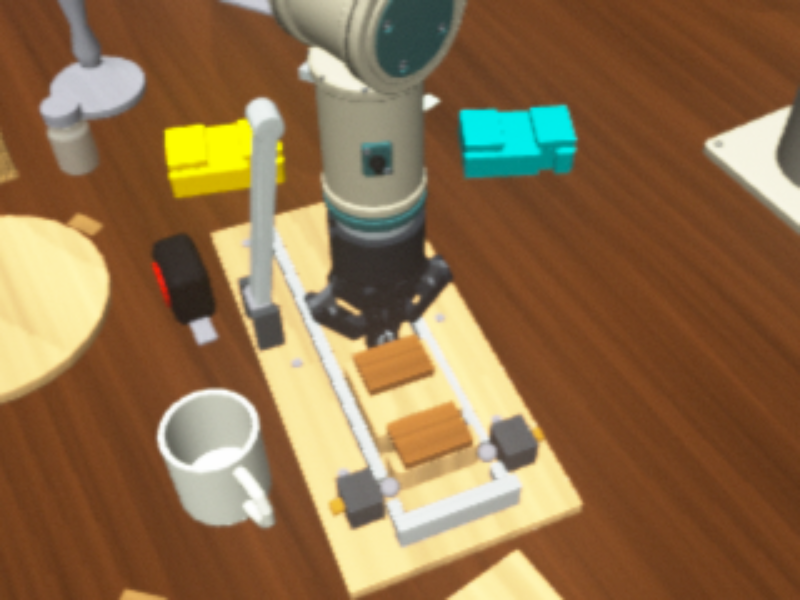

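The block is at the balls and the push force is 15 N, as expected. The rest goes in small steps.

Call:
apply_moves([
  [[0,-0.1,0,0,0,0],[0,-0.1,0,0,0,0],[0,-0.1,0,0,0,0],[0,-0.1,0,0,0,0],[0,-0.08,0,0,0,0]],
])

```text
clock: 14.38
eef_pos: [564.2, 15.4, 25.9]
tool_rot: [3.136, 0.002, -0.136]
force: [-2.0, -12.4, 5.8]
width: 0.1
```

```bash
python3 -c "
from h import *
to(j2w([0,39,26]),JA)"
```

```text
clk 14.38 pos [564.2  15.4  25.9] jig [-1.6 28.5 25.9] rot [ 3.136e+00  2.000e-03 -1.360e-01] F [ -2.  -12.4   5.8] w 0.1
rows: shift [ 0.031 -0.211 -0.003] turn [ 0.055  0.016 -0.038]
```

Call:
apply_moves([
  [[0,-0.06,0,0,0,0],[0,-0.06,0,0,0,0],[0,-0.04,0,0,0,0],[0,0,0,0,0,0],[0,0,0,0,0,0]],
])

```text
clock: 15.0
eef_pos: [566.2, 28.7, 25.8]
tool_rot: [-3.141, 0.0, -0.132]
force: [0.7, -2.6, 1.4]
width: -0.3
```

```bash
python3 -c "
from h import *
to(j2w([0,39,26]),JA)"
```

```text
clk 15.0 pos [566.2  28.7  25.8] jig [-1.4 41.9 25.8] rot [-3.141  0.    -0.132] F [ 0.7 -2.6  1.4] w -0.3
rows: shift [ 0.027  0.058 -0.003] turn [-0.007  0.001  0.003]
```

The force fell from 12 N to 2.6 N and the tool jumped forward, which looks like the click. I'll back off and check.

Call:
apply_moves([
  [[0,0.2,0,0,0,0],[0,0.4,0,0,0,0],[0,0.4,-0.3,0,0,0],[0,0.2,-0.8,0,0,0],[0,0,-0.8,0,0,0]],
])

```text
clock: 15.62
eef_pos: [557.6, -32.7, 121.4]
tool_rot: [-3.142, 0.001, -0.134]
force: [0.5, 0.5, 0.1]
width: -0.0
```

Run:
```python
from h import *
import cv2
to(j2w([0,-20,120]),JA)
c=viewer.camera_info("wrist");im=viewer.get_image("wrist")
big=cv2.resize(im,(800,600))
def pw(X):
    p=c["R"]@X+c["t"];r=np.hypot(*p[:2]);th=np.arctan2(r,p[2]);return c["K"][:2,2]+c["K"][0,0]*th*p[:2]/r
# expected home outlines: rear top edge, front top edge; stop face
for J in ([-38,50,55],[38,50,55],[-30,170,55],[30,170,55],[-40,172.5,45],[40,172.5,45],[-40,140,33],[40,140,33]):
    cv2.circle(big,tuple(int(v) for v in pw(j2w(np.array(J,float)))*1.5625),4,(0,0,255),1)
cv2.imwrite("pics/w6.png",big)
a=viewer.get_image("top")[100:230,180:360];cv2.imwrite("pics/t6.png",cv2.resize(a,(800,578)))
```

```text
clk 15.62 pos [557.6 -32.7 121.4] jig [ -1.8 -20.1 121.4] rot [-3.142e+00  1.000e-03 -1.340e-01] F [0.5 0.5 0.1] w -0.0
rows: shift [ 0.036 -0.001  0.028] turn [-0.001  0.013 -0.019]
```

View pics/w6.png

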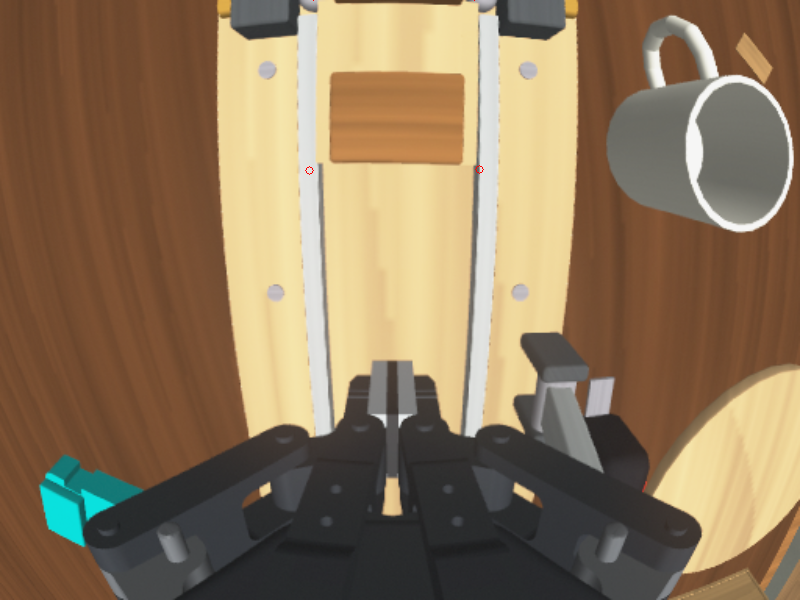

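The block's rear edge is at row 164, against 170 predicted for home. That is within the jig fit error, so I'll look straight down on the catch and measure relative to the jig.

Call:
apply_moves([
  [[0,-0.4,-0.5,0,0,0],[0,-0.4,-0.5,0,0,0],[0,-0.4,0,0,0,0],[0,-0.3,0,0,0,0],[0,0,0,0,0,0]],
])

```text
clock: 16.35
eef_pos: [567.4, 44.5, 169.6]
tool_rot: [-3.141, 0.002, -0.13]
force: [-0.9, 0.2, -0.6]
width: -0.4
```

Run:
```python
from h import *
import cv2
to(j2w([0,60,170]),JA)
c=viewer.camera_info("wrist");im=viewer.get_image("wrist")
np.savez("w7.npz",R=c["R"],t=c["t"],K=c["K"],im=im)
cv2.imwrite("pics/w7.png",cv2.resize(im[:288,64:448],(800,600),interpolation=cv2.INTER_CUBIC))
```

```text
clk 16.35 pos [567.4  44.5 169.6] jig [ -2.2  57.7 169.6] rot [-3.141e+00  2.000e-03 -1.300e-01] F [-0.9  0.2 -0.6] w -0.4
rows: shift [ 0.045 -0.046 -0.008] turn [-0.002  0.021  0.023]
```

View pics/w7.png

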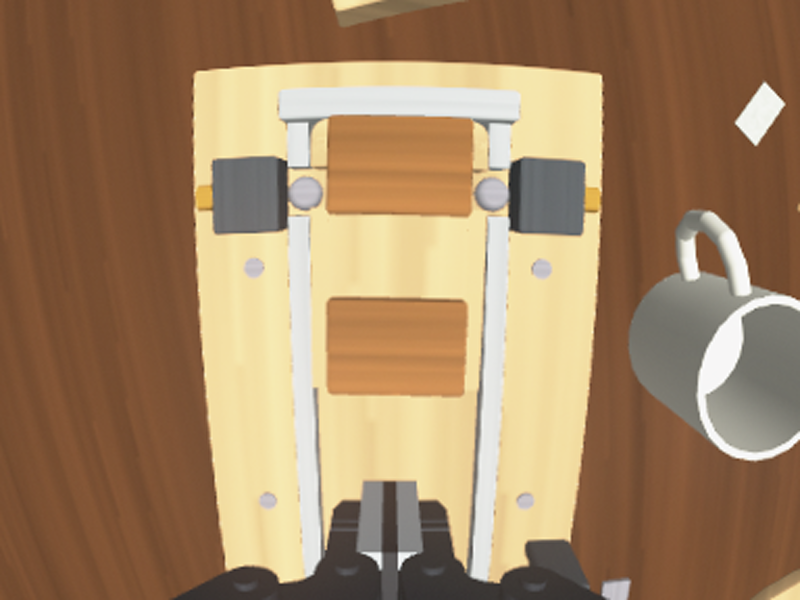

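Run:
```python
from h import *
d=np.load("w7.npz");K,R,t=d["K"],d["R"],d["t"]
def bp(u,v,z):
    p=np.array([u*.48+64,v*.48])-K[:2,2];r=np.hypot(*p);th=r/K[0,0]
    ray=R.T@np.array([*(np.sin(th)*p/r),np.cos(th)]);C=-R.T@t
    return w2j(C+ray*(z-C[2])/ray[2]).round(1)
for n,u,v,z in (("ballL",305,193,30),("ballR",491,193,30),("padF front",400,115,55),("padF inner",400,214,55),("padR inner",396,298,55),("padR rear",396,395,55),("stop face top",400,121,45),("stop back",400,89,45),("housL near",248,234,45),("housL far",248,158,45),("housL far R",548,158,45),("corner",195,73,15),("corner",602,73,15),("padL",327,346,55),("padR",467,346,55),("FpadL",328,165,55),("FpadR",472,165,55),("railL outer",290,300,33),("railR outer",507,300,33)): print(n,bp(u,v,z))
```

```text
ballL [-40.1 140.3  30. ]
ballR [ 43.7 140.6  30. ]
padF front [  2.2 171.9  55. ]
padF inner [  2.3 130.6  55. ]
padR inner [ 0.7 95.4 55. ]
padR rear [ 0.9 52.9 55. ]
stop face top [  2.4 170.7  45. ]
stop back [  2.3 184.9  45. ]
housL near [-63.4 122.9  45. ]
housL far [-62.8 156.3  45. ]
housL far R [ 66.2 156.9  45. ]
corner [-96.3 203.7  15. ]
corner [101.4 204.9  15. ]
padL [-28.6  74.8  55. ]
padR [31.2 74.9 55. ]
FpadL [-27.1 151.2  55. ]
FpadR [ 31.7 151.5  55. ]
railL outer [-47.6  91.5  33. ]
railR outer [51.9 91.8 33. ]
```

Relative to the balls, the block is about 2–2.5 mm past nominal home. That is inside the 5 mm tolerance and bounded by the end stop. Across the channel it is centred. One last look at the bar, then I'll hand in.

Run:
```python
from h import *
import cv2
cv2.imwrite("pics/s8.png",viewer.get_image("scene"))
```

```text
(no output)
```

View pics/s8.png

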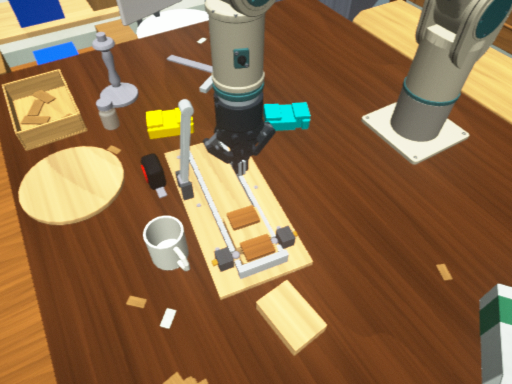

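The bar is upright with its tip at px (185,105), and the block is between the balls at (250,230). The mug, tape and slab are where they were, and the gripper is clear.

```bash
python3 -c "
from cell import ctrl
print(ctrl.finish_job())"
```

```text
the job is handed in; nothing more can be done
None
```

I swung the bar up to about 1.47 rad (worked out from the tool position) and let go; it has stayed up. Then I pushed the block along its channel with the fingers shut until it clicked between the balls. The push force rose to about 15 N and fell to 2.6 N at the click. I backed off and handed the job in at about 16.5 s.

- **Block:** the last wrist picture shows the balls in the notches. The block's centre is 2–2.5 mm past nominal home, towards the end stop and inside the 5 mm tolerance. It is centred across the channel to about 1 mm. I did not nudge it back.
- **Bar and other things:** the last scene picture shows the bar upright and the gripper clear. The mug, tape measure and slab look unmoved by eye; I did not re-measure them.
- **Disagreement:** my first two-camera fit put the jig 7 mm too low. I used the stated table height instead. The wrist pictures then agreed with the jig pose to about 2–4 mm.

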